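# Push a small carton through the spring flap of a drop box

### The arm

A 6-joint arm with a two-finger parallel gripper is mounted at the origin on the work surface. World frame = base frame: x ahead of the robot, y to its left, z up, the work surface at z = 0. Lengths are in m, angles in rad, forces in N, time in s.
With the tool pointing down it reaches from about 0.35 to 0.775 m from the base axis. Payload 5.5 kg.
Tool frame: the origin (TCP) lies on the centre line of the jaws, within the pads' length; the fingertips stand 11 mm ahead of it and the grasp point (between the pads) lies 8 mm behind it (env.tip_extent is the distance from the TCP to the fingertips, in m); z points along the fingers, y is the line along which they close (so a half turn about z gives the same grasp; the last joint's range is limited). The gripper opens to 85 mm and grips with 20 to 120 N. Pads are 22 mm wide; open, the fingers measure 114 mm over their backs; the gripper's body (76 mm by 85 mm) begins 54 mm behind the grasp point. The pads swing forward as they close: fully open they stand 13 mm farther back than shut.
Start: joints at [1.09, 0.313, 0.046, 1.304, 0, 1.431], TCP at [0.192, 0.542, 0.242] pointing down, gripper open.
Joint ranges: [-2.76, 2.76], [-0.86, 1.69], [-1.03, 1.26], [-2.2, 2.34], [-1.47, 1.5], [-3.14, 3.14]. Speed limits (rad/s): [2.57, 2.57, 3.14, 3.14, 3.14, 3.14].

### API

Orientations are given as a unit quaternion [w, x, y, z].
In Python, from workcell import env gives the robot as it stands.
- The arm moves only by the shell command python3 -m jog 'ROWS' [FORCE]. ROWS is JSON, a list of rows, each a list of 5 numbers: the gripper's target within -1 to 1 (shut at 1, half-way at 0, fully open at -1), then the shift along the tool's x, y, z in m, then the turn about the tool's z in degrees. In form: [[fingers, tx, ty, tz, turn], ...]. A call has 1 to 5 rows; each row shifts and turns the commanded pose from where the row before left it, along the tool's axes as they then stand; what a row does not reach is not made up. A row lasts 1/12 s, in which the tool goes at most 41.7 mm and 7.16 degrees, less where a joint would pass 70% of its speed; a pose out of reach is approached as far as the arm can. A call is refused whole if a number of a shift passes 0.0417 or a number of a turn 7.16, either way. A call with a gripper value outside its range is refused whole. The fingers move at their own pace and stop on an object; FORCE is the grip in N (left out, the last holds). Time passes only in rows, so rows that do not move let the fingers close. It gives the time, the measured TCP pose, the force, the opening and the grip force at its end, in the units of the state.
- env.get_state(): the state, without advancing time (a new reading comes with each control period).
- env.read_camera(name): name is "scene" or "top" or "wrist"; returns a dict with "img" (384x512x3 uint8, red, green, blue), "fov_y" (degrees; the focal length in pixels is half the picture's height over the tangent of half this angle, whatever the lens; pixels are square), "cx", "cy" (the principal point, pixels), "D" ([k1, k2, p1, p2, k3] as OpenCV has them; the pictures are not rectified), "T" (4x4, takes a point from camera to world coordinates). Camera axes: x right, y up, looking along -z (the intrinsics and any distortion apply to the point x, -y, -z); pixel columns grow to the right and rows downward; lengths in m; the calibration is good to about 2 mm. A picture is of the moment at which its call begins. There is no depth.
- env.hand_in(): hands the job in; it is judged then, once.
The state is a dict: "clock": time; "joint_pos": joint angles; "qvel": joint speeds; "tau": joint torques, N m; "tcp_pos": TCP position; "orientation": TCP orientation; "wrist_force": force on the tool from outside, world axes, zero at the start; "ft_torque": the same for the moment, N m; "finger_gap": finger opening in m; "grip_force": force on a finger pad.
Only numpy, scipy, OpenCV 4.12 (cv2) and the standard library are available. Lean on these libraries where they do the work, as an engineer would, in place of code of your own. Each camera call takes 0.05 s, during which the arm holds its last target. There are 200 camera calls.

### The job

Send the small carton on the drop box's deck through the self-closing flap: push the flap open with one finger and keep it pushed open while the other finger pushes the carton along the deck and over the edge, so that it drops into the tray behind; then come away and let the flap swing shut. Only push the carton, gently: do not pinch it or lift it off the deck, and do not shove the flap open with the carton itself. Leave the tape roll, the tall carton and the ink stamp where they stand.

Things in the scene. Friction and masses are not known exactly. Their poses are not given: they have to be found in the camera images.
- dropbox: Fixed grey steel drop box, no roof. Origin at bench height, below the closed flap, on the lane's centre line; x along the lane from deck to tray (away from the robot), y left, z up. Deck top z = 90 mm, x = -150 to +8, y = -50 to +100. Carton lane between guide strips 10 mm high, 3 thick, inner faces y = -26 and +26, x = -144 to -9. Left of it the deck is bare: room for a finger.
- lip (a point): Middle of the lane's end: the sharp edge of the deck (drop box x = 8 mm, z = 90 mm), beyond which a pushed carton falls into the tray.
- tray (a point): Centre of the tray's floor, 8 mm above the bench. Open tray, inside 150 mm along the drop box's x (x = 8 to 158 mm) by 140 mm along y (y = -45 to +95 mm); side walls reach 86 mm, end wall 100 mm above the bench.
- hinge (a point): Point on the flap's vertical hinge axis, at drop box x = 0, y = +82 mm (left of the lane), 119 mm above the bench. Hinge post of 12 mm diameter at y = +90 mm; at the other end a stop post 10 mm square at x = 2, y = -46 mm; both 147 mm high.
- flap (a joint): Flap angle, rad: 0 shut (across the lane), up to 1.4 as it swings level about the upright hinge, away from the robot, over the tray. Aluminium plate 4 mm thick; shut it spans drop box y = +80 to -38 mm, z = 94 to 144 mm. A spring always shuts it: 0.25 N m when shut, 0.25 N m more per rad (about 5 N at 50 mm from the hinge). From 1.1 rad on it is clear of the lane.
- flap_edge (a point): Middle of the flap's free vertical edge, 119 mm above the bench; moves with the flap, 120 mm from the hinge axis.
- carton: The small cardboard carton to send through, 44 x 44 mm, 40 mm high, about 80 g, standing on the deck in the lane between the guides, 4 mm of play either side. Origin at the centre of its underside, z up; its sides lie along its x and y, and its x points nearly along the drop box's x.
- tape_roll: Bystander: roll of clear tape lying on the bench left of the drop box, 90 mm across, 48 mm high, origin at the centre of its underside.
- tall_carton: Bystander: cardboard carton 60 x 50 mm, 90 mm high, on the bench right of the drop box, origin at the centre of its underside.
- ink_stamp: Bystander: ink stamp with black base 60 x 30 mm and wooden knob, 72 mm high, on the bench right of the drop box, origin at the centre of its underside.
Not all that is in view belongs to the job. Leave any black look-alike of the carton alone.

How it is judged:
On the way, in this order (a step that is already met when the one before it is completed fails the run):
1. a finger pushes the flap open (over 0.25 rad) while the carton still stands before it (centre at least 10 mm short of the closed flap) (value of joint flap above 0.25 rad and contact force between the fingers and flap above 0.2 N and x of carton in the frame of dropbox below -0.01 m), for 0.03 s.
2. the carton goes through (centre past the line of the closed flap) while a finger holds the flap open over 0.5 rad (value of joint flap above 0.5 rad and contact force between the fingers and flap above 0.2 N and x of carton in the frame of dropbox above 0 m), for 0.1 s.
At the end, for the whole second after the job is handed in: the carton lies at rest in the tray (origin inside the tray's walls, below 70 mm over the bench, speed under 0.02 m/s) and the flap is shut (under 0.08 rad) (x of carton in the frame of dropbox between 0.008 and 0.158 m and y of carton in the frame of dropbox between -0.045 and 0.095 m and z of carton in the frame of dropbox below 0.07 m and linear speed of carton below 0.02 m/s and value of joint flap below 0.08 rad); the robot touches nothing.
It fails at once if the carton lifted off the deck (origin over 108 mm above the bench; it stands at 90 mm) (height (world z) of carton above 0.108 m).
It fails at once if the carton squeezed or shoved hard (over 15 N from the fingers) (contact force between the fingers and carton above 15 N).
It fails at once if the carton pressed against the flap with over 2.5 N (contact force between carton and flap above 2.5 N).
It fails at once if the tape roll, the tall carton or the ink stamp moved over 15 mm (distance of any of tape_roll, tall_carton, ink_stamp from where it was at the start of the episode above 0.015 m).
It also fails if it takes over 35 s, if anything falls off the work surface, if the arm or the gripper's body presses on something with over 40 N, if the wrist force passes 120 N, or if a joint passes its speed limit or range.

## Working session

There is one attempt and no reset: what is moved stays moved. The work goes in short steps, Python scripts to look and compute and a shell command to move; the robot and the scene stay as the last step left them, time stands still between calls to the robot, and variables do not carry over. Pictures are saved under pics/ and viewed, at most 10 in all, crops included, and the job is handed in when it is done.

```bash
mkdir -p pics; ls
python3 - <<'E'
from workcell import env
import cv2,numpy as np
for n in("scene","top"):
    c=env.read_camera(n); cv2.imwrite(f"pics/{n}0.png",c["img"][...,::-1]); print(n,c["fov_y"],c["cx"],c["cy"],c["D"],np.round(c["T"],3).tolist())
print(env.get_state(),env.tip_extent)
E
```

```text
pics
scene 46.61313709445476 257.9457937583093 188.47351084592339 [-0.12095998  0.          0.          0.          0.        ] [[-0.196, -0.755, 0.626, 1.088], [0.981, -0.162, 0.111, 0.137], [0.018, 0.636, 0.772, 0.795], [0.0, 0.0, 0.0, 1.0]]
top 57.225327188404286 253.80713587620102 189.73893893671732 [0.01849801 0.         0.         0.         0.        ] [[0.015, 0.991, -0.134, 0.442], [-1.0, 0.014, -0.006, 0.048], [-0.004, 0.134, 0.991, 0.89], [0.0, 0.0, 0.0, 1.0]]
{'clock': 0.1, 'joint_pos': array([1.09041270e+00, 3.13926563e-01, 4.50850403e-02, 1.30357858e+00,
       4.92223186e-06, 1.43120340e+00]), 'qvel': array([-0.00230032, -0.00229842,  0.00237865, -0.00072592, -0.00037004,
        0.00198933]), 'tau': array([ 2.85175658e-03, -4.81725919e+01,  2.99242830e+01,  1.27364651e-02,
       -1.36044659e-04,  1.24525116e-05]), 'tcp_pos': array([0.19198615, 0.54154432, 0.24149421]), 'orientation': array([-2.50007364e-04,  1.69571933e-01,  9.85517478e-01, -7.72437747e-04]), 'wrist_force': array([ 0.09194058, -0.2737493 , -0.13555679]), 'ft_torque': array([ 0.00816353,  0.00988944, -0.00665511]), 'grip_force': 0.0, 'finger_gap': 0.085218773209032} 0.011
```

View pics/scene0.png

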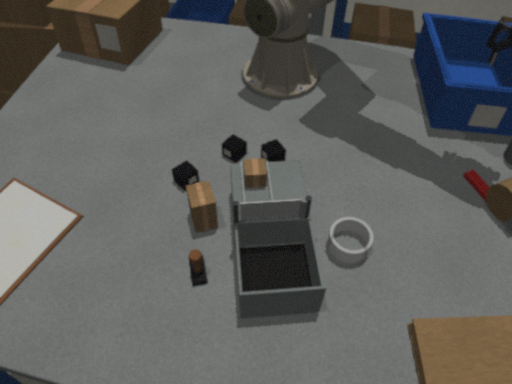

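View pics/top0.png

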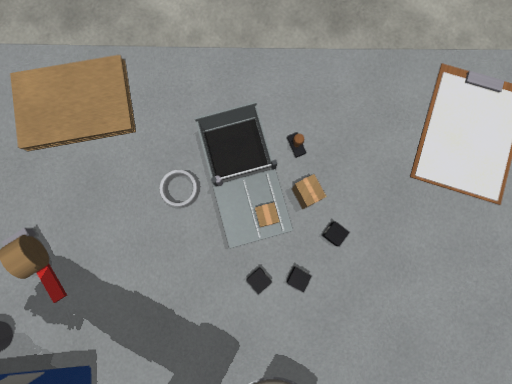

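Top view: the carton is brown, in the lane at (267,214). Things it could be taken for are the tall carton at (309,190) and the black look-alikes at (335,233), (259,279) and (299,278). The drop box has its hinge post near (218,181), its stop post near (275,164), and its tray at (236,148). I'll check with one close crop.

Run:
```python
import cv2
i=cv2.imread("pics/top0.png")[95:255,185:335]
cv2.imwrite("pics/crop.png",cv2.resize(i,None,fx=3.75,fy=3.75,interpolation=cv2.INTER_CUBIC))
```

```text
(no output)
```

View pics/crop.png

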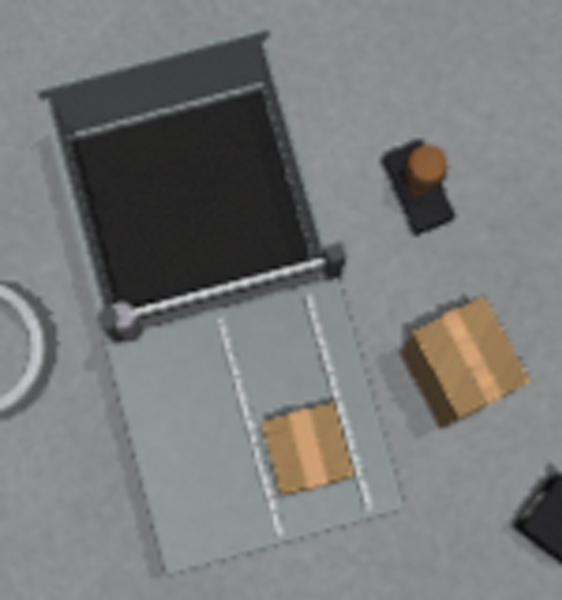

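The crop confirms the choice. The carton is brown with a tape stripe, standing between the white guides at about (308,448) in the crop. The flap is shut between the posts at (123,315) and (333,257). Next I'll fit the box pose.

```bash
cat > h.py <<'E'
import numpy as np,cv2
from scipy.optimize import least_squares
from workcell import env
def cam(n):
    c=env.read_camera(n); h=c["img"].shape[0]; f=h/2/np.tan(np.radians(c["fov_y"]/2))
    c["K"]=np.array([[f,0,c["cx"]],[0,f,c["cy"]],[0,0,1]]); return c
def proj(c,P):
    Ti=np.linalg.inv(c["T"]); p=np.asarray(P)@Ti[:3,:3].T+Ti[:3,3]; p=p*[1,-1,-1]
    return cv2.projectPoints(p.reshape(-1,1,3),np.zeros(3),np.zeros(3),c["K"],np.array(c["D"]))[0][:,0]
def place(q,L):
    c,s=np.cos(q[2]),np.sin(q[2]); L=np.asarray(L,float)
    return np.c_[q[0]+c*L[:,0]-s*L[:,1],q[1]+s*L[:,0]+c*L[:,1],L[:,2]]
def fit(c,L,uv,q0=(.45,.05,.2)):
    r=least_squares(lambda q:(proj(c,place(q,L))-uv).ravel(),q0,loss="soft_l1"); return r.x,r.fun.reshape(-1,2)
E
python3 - <<'E'
from h import *
c=cam("top")
px=lambda a:(np.array(a,float)+.5)/3.75-.5+[185,95]
L=np.array([(-150,100,90),(-150,-50,90),(0,90,147),(2,-46,147),(-9,27.5,100),(-144,27.5,100),(-9,-27.5,100),(-144,-27.5,100)])/1e3
uv=px([(165,573),(403,507),(123,315),(333,257),(222,320),(281,535),(310,297),(369,510)])
q,r=fit(c,L,uv); print("box",q,np.degrees(q[2]));print(r.round(2).tolist())
C=np.array([(22,22,130),(22,-22,130),(-22,-22,130),(-22,22,130)])/1e3
k,r=fit(c,C,px([(263,418),(335,402),(353,475),(280,495)]));print("carton",k,r.round(2).tolist())
a=q[2];R=np.array([[np.cos(a),-np.sin(a)],[np.sin(a),np.cos(a)]]);print("carton in box",R.T@(k[:2]-q[:2]),np.degrees(k[2]-a))
np.save("box.npy",q)
s=env.get_state();print(s["tcp_pos"],R.T@(s["tcp_pos"][:2]-q[:2]))
from scipy.spatial.transform import Rotation as Ro
M=Ro.from_quat(s["orientation"][[1,2,3,0]]).as_matrix();print(M.round(3))
E
```

```text
box [0.58910829 0.05139401 0.27272454] 15.625965339917094
[[-0.09, 0.7], [0.88, 1.11], [-3.58, 0.39], [1.52, -0.98], [0.05, -0.71], [-0.42, -0.12], [-0.06, -0.66], [-0.03, 0.2]]
carton [0.49297159 0.02375246 0.24864874] [[-0.35, 0.29], [0.19, -0.14], [0.29, 0.2], [-0.13, -0.37]]
carton in box [-0.10002897 -0.0007249 ] -1.3794417251654036
[0.19200892 0.54160052 0.24161722] [-0.25038261  0.57904998]
[[-0.942  0.334 -0.001]
 [ 0.334  0.942 -0.001]
 [ 0.    -0.001 -1.   ]]
```

```bash
python3 -m jog '[[-0.54,0,0,0,6.3],[-0.54,0,0,0,6.3],[-0.54,0,0,0,6.3],[-0.54,-0.035,-0.0143,0,0],[-0.54,-0.035,-0.0143,0,0]]' 100
python3 -m jog '[[-0.54,-0.035,-0.0143,0,0],[-0.54,-0.035,-0.0143,0,0],[-0.54,-0.035,-0.0143,0,0],[-0.54,-0.035,-0.0143,0,0],[-0.54,-0.035,-0.0143,0,0]]'
python3 -m jog '[[-0.54,-0.035,-0.0143,0,0],[-0.54,-0.035,-0.0143,0,0],[-0.54,-0.035,-0.0143,0,0],[-0.54,-0.035,-0.0143,0,0],[-0.54,-0.035,-0.0143,0,0]]'
python3 -m jog '[[-0.54,-0.035,-0.0143,0,0],[-0.54,-0.035,-0.0143,0,0],[-0.54,-0.035,-0.0143,0,0],[-0.54,0,0,0,0],[-0.54,0,0,0,0]]'
cat >> h.py <<'E'
def where():
    from scipy.spatial.transform import Rotation as Ro
    q=np.load("box.npy"); s=env.get_state(); M=Ro.from_quat(s["orientation"][[1,2,3,0]]).as_matrix()
    R=np.array([[np.cos(q[2]),-np.sin(q[2])],[np.sin(q[2]),np.cos(q[2])]])
    print("box xy",(R.T@(s["tcp_pos"][:2]-q[:2])).round(4),"z",s["tcp_pos"][2].round(4),"y-axis deg",np.degrees(np.arctan2(M[1,1],M[0,1])-q[2]).round(2),"gap",round(s["finger_gap"],4),"F",s["wrist_force"].round(1),"t",s["clock"],"q",s["joint_pos"].round(2))
E
python3 - <<'E'
from h import *
where()
c=cam("wrist");cv2.imwrite("pics/w1.png",c["img"][...,::-1]);print(c["T"].round(3).tolist())
E
```

```text
clock: 0.57
tcp_pos: [0.2288, 0.4761, 0.2414]
orientation: [-0.0, 0.328, 0.945, -0.0]
wrist_force: [1.6, -0.2, 0.5]
finger_gap: 0.0659
grip_force: 0.0
clock: 0.98
tcp_pos: [0.3222, 0.3096, 0.2422]
orientation: [-0.0, 0.329, 0.944, 0.0]
wrist_force: [0.1, -0.5, 0.8]
finger_gap: 0.0657
grip_force: 0.0
clock: 1.4
tcp_pos: [0.4149, 0.1447, 0.2423]
orientation: [0.0, 0.329, 0.944, 0.0]
wrist_force: [0.8, 1.9, 0.6]
finger_gap: 0.0661
grip_force: 0.0
clock: 1.82
tcp_pos: [0.4707, 0.0459, 0.2417]
orientation: [-0.001, 0.331, 0.944, -0.0]
wrist_force: [-0.5, 0.7, 0.1]
finger_gap: 0.0654
grip_force: 0.0
box xy [-0.1155  0.0266] z 0.2417 y-axis deg 35.7 gap 0.0654 F [-0.5  0.7  0.1] t 1.8167 q [-0.07  0.12 -0.2   1.25  0.    0.6 ]
[[0.625, -0.745, -0.231, 0.411], [0.78, 0.597, 0.186, 0.093], [-0.0, -0.297, 0.955, 0.373], [0.0, 0.0, 0.0, 1.0]]
```

View pics/w1.png

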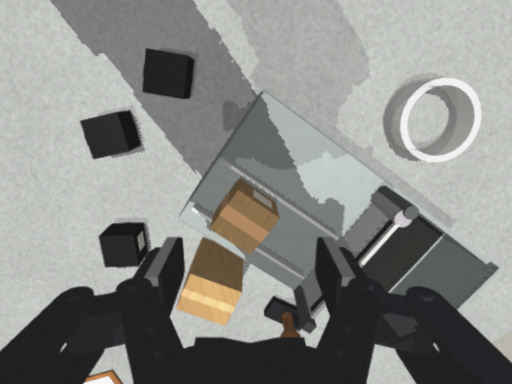

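Wrist view: fingertips at about (165,245) and (335,245). The deck's rear corners are at (264,93) and (181,215), the carton's top is near (243,218), and the flap/hinge is at (405,215). I'll compare these with the projected model.

Run:
```python
from h import *
c=cam("wrist");q=np.load("box.npy")
L=np.array([(-150,100,90),(-150,-50,90),(0,90,147),(0,82,144),(-144,27.5,100),(-144,-27.5,100),(-100+22,22,130),(-122,-22,130),(-122,22,130),(-78,-22,130),(160,97,100)])/1e3
print(proj(c,place(q,L)).round(0).tolist())
im=c["img"][...,::-1].copy()
for p in proj(c,place(q,L)): cv2.circle(im,tuple(int(round(v)) for v in p),2,(0,0,255),-1)
# TCP finger points: tips at tcp +-33..47 mm along tool y
s=env.get_state();y=np.array([np.cos(np.radians(35.7)+q[2]),np.sin(np.radians(35.7)+q[2]),0])
for d in(-.047,-.033,.033,.047):
    p=s["tcp_pos"]+y*d-[0,0,.011]; cv2.circle(im,tuple(int(round(v)) for v in proj(c,[p])[0]),2,(255,255,0),-1)
cv2.imwrite("pics/w2.png",cv2.resize(im[80:350,110:510],None,fx=2,fy=2))
```

```text
[[266.0, 92.0], [176.0, 219.0], [411.0, 217.0], [403.0, 223.0], [224.0, 163.0], [192.0, 209.0], [282.0, 220.0], [210.0, 231.0], [240.0, 191.0], [251.0, 257.0], [496.0, 275.0]]
```

View pics/w2.png

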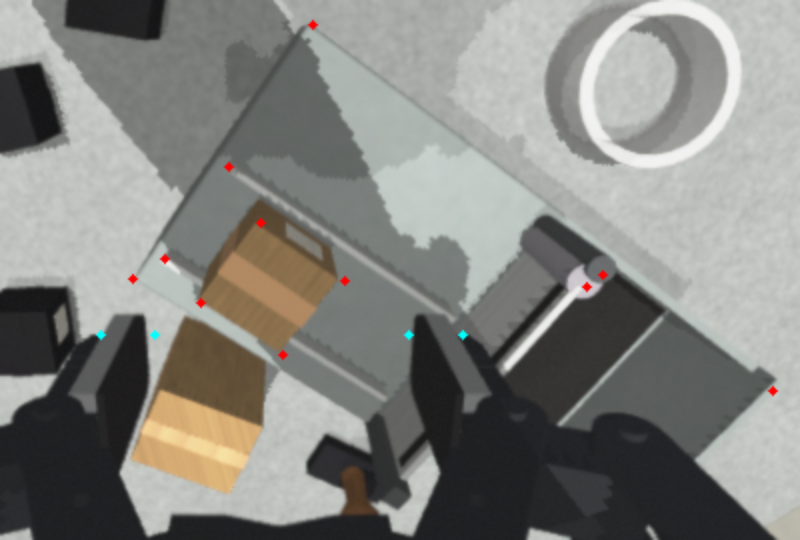

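The model agrees with the view to about 2 mm. Next I'll go down and feel for the fingertip height.

```bash
python3 -m jog '[[-0.54,0,0,0.03,0],[-0.54,0,0,0.03,0],[-0.54,0,0,0.03,0],[-0.54,0,0,0.03,0],[-0.54,0,0,0.003,0]]'
python3 -m jog '[[-0.54,0,0,0,0],[-0.54,0,0,0,0],[-0.54,0,0,0,0]]'
python3 - <<'E'
from h import *
where()
c=cam("scene");cv2.imwrite("pics/s2.png",cv2.resize(c["img"][110:260,180:380,::-1],None,fx=4,fy=4,interpolation=cv2.INTER_CUBIC))
E
```

```text
clock: 2.33
tcp_pos: [0.4656, 0.0495, 0.1148]
orientation: [-0.004, 0.328, 0.945, -0.001]
wrist_force: [-1.7, -1.3, 0.4]
finger_gap: 0.0657
grip_force: 0.0
clock: 2.58
tcp_pos: [0.4715, 0.0481, 0.1214]
orientation: [0.002, 0.329, 0.944, 0.001]
wrist_force: [0.2, 0.3, 0.3]
finger_gap: 0.0658
grip_force: 0.0
box xy [-0.1141  0.0285] z 0.1214 y-axis deg 36.01 gap 0.0658 F [0.2 0.3 0.3] t 2.5833 q [-0.07  0.19 -0.42  0.95  0.    0.6 ]
```

View pics/s2.png

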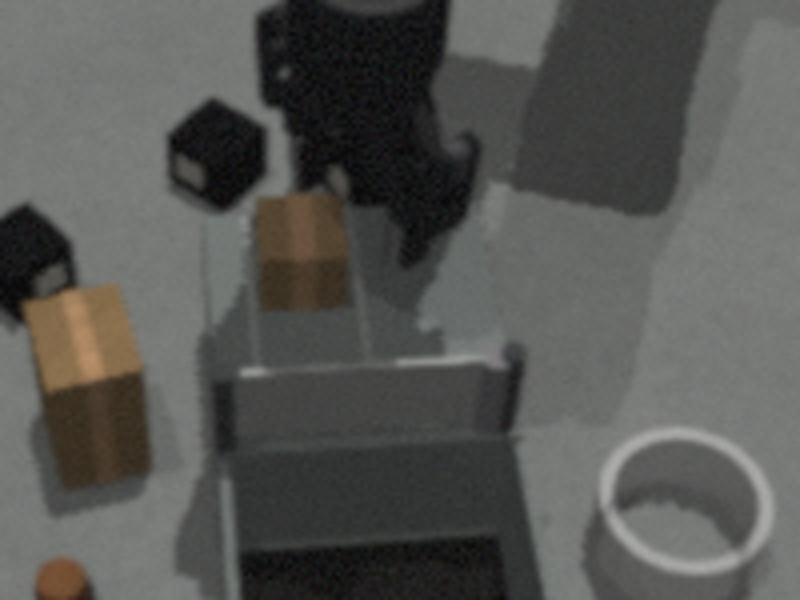

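Scene crop: finger A stands left of the lane at (412,260) and finger B behind the carton. Now small steps down until I feel the deck.

```bash
for i in 1; do python3 -m jog '[[-0.54,0,0,0.004,0],[-0.54,0,0,0.004,0],[-0.54,0,0,0,0]]'; python3 -m jog '[[-0.54,0,0,0.003,0],[-0.54,0,0,0,0]]';python3 -m jog '[[-0.54,0,0,0.003,0],[-0.54,0,0,0,0]]';done
```

```text
clock: 2.88
tcp_pos: [0.4701, 0.0476, 0.1111]
orientation: [-0.0, 0.329, 0.944, 0.0]
wrist_force: [-0.7, 0.6, -0.1]
finger_gap: 0.0659
grip_force: 0.0
clock: 3.05
tcp_pos: [0.4699, 0.0476, 0.1078]
orientation: [-0.0, 0.329, 0.944, -0.0]
wrist_force: [-0.2, 0.4, -0.2]
finger_gap: 0.0655
grip_force: 0.0
clock: 3.22
tcp_pos: [0.4699, 0.0476, 0.1048]
orientation: [-0.0, 0.329, 0.944, -0.0]
wrist_force: [0.0, 0.3, 0.3]
finger_gap: 0.066
grip_force: 0.0
```

```bash
python3 -m jog '[[-0.54,-0.0035,0.0049,0,0],[-0.54,-0.0035,0.0049,0,0],[-0.54,-0.0035,0.0049,0,0],[-0.54,-0.0035,0.0049,0,0],[-0.54,-0.0035,0.0049,0,0]]'
python3 -m jog '[[-0.54,-0.0035,0.0049,0,0],[-0.54,-0.0035,0.0049,0,0],[-0.54,-0.0035,0.0049,0,0],[-0.54,-0.0035,0.0049,0,0],[-0.54,0,0,0,0]]'
python3 - <<'E'
from h import *
where()
a=cam("top")["img"][95:255,185:335,::-1];b=cam("scene")["img"][110:260,180:380,::-1]
r=lambda i,f:cv2.resize(i,None,fx=f,fy=f,interpolation=cv2.INTER_CUBIC)
a=r(a,2.5);b=r(b,2);b=cv2.copyMakeBorder(b,0,100,0,0,cv2.BORDER_CONSTANT)
cv2.imwrite("pics/p1.png",np.hstack([a,b]))
E
```

```text
clock: 3.63
tcp_pos: [0.4999, 0.0562, 0.1053]
orientation: [0.0, 0.329, 0.944, -0.0]
wrist_force: [-1.4, -0.1, 0.7]
finger_gap: 0.0657
grip_force: 0.5
clock: 4.05
tcp_pos: [0.5238, 0.0629, 0.1054]
orientation: [0.001, 0.329, 0.944, 0.0]
wrist_force: [1.2, 0.2, -0.8]
finger_gap: 0.0659
grip_force: 0.0
box xy [-0.0598  0.0286] z 0.1054 y-axis deg 35.96 gap 0.0659 F [ 1.2  0.2 -0.8] t 4.05 q [-0.03  0.3  -0.32  0.95  0.    0.64]
```

View pics/p1.png

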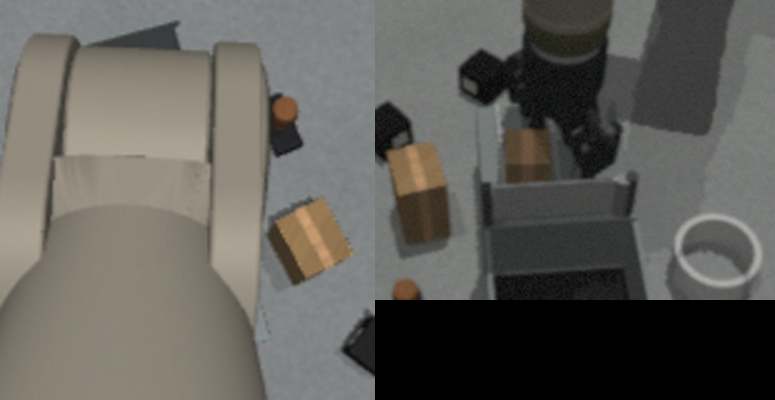

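The carton is moving along the lane, at about (527,155) in the scene half, with finger A just short of the flap at (598,165). Pushing on.

```bash
python3 -m jog '[[-0.54,-0.0035,0.0049,0,0],[-0.54,-0.0035,0.0049,0,0],[-0.54,-0.0035,0.0049,0,0],[-0.54,-0.0035,0.0049,0,0],[-0.54,-0.0035,0.0049,0,0]]'
python3 -m jog '[[-0.54,0,0,0,0]]'
python3 - <<'E'
from h import *
where()
b=cam("scene")["img"][110:260,180:380,::-1]
cv2.imwrite("pics/p2.png",cv2.resize(b,None,fx=3,fy=3,interpolation=cv2.INTER_CUBIC))
E
```

```text
clock: 4.57
tcp_pos: [0.5465, 0.0705, 0.1055]
orientation: [-0.004, 0.329, 0.944, -0.002]
wrist_force: [-22.5, -5.0, 19.9]
finger_gap: 0.0657
grip_force: 13.2
clock: 4.65
tcp_pos: [0.5475, 0.0705, 0.1057]
orientation: [-0.003, 0.329, 0.944, -0.002]
wrist_force: [-16.7, -5.9, 14.9]
finger_gap: 0.0657
grip_force: 10.3
box xy [-0.0349  0.0296] z 0.1057 y-axis deg 36.0 gap 0.0657 F [-16.7  -5.9  14.9] t 4.65 q [-0.02  0.35 -0.24  0.98 -0.    0.65]
```

View pics/p2.png

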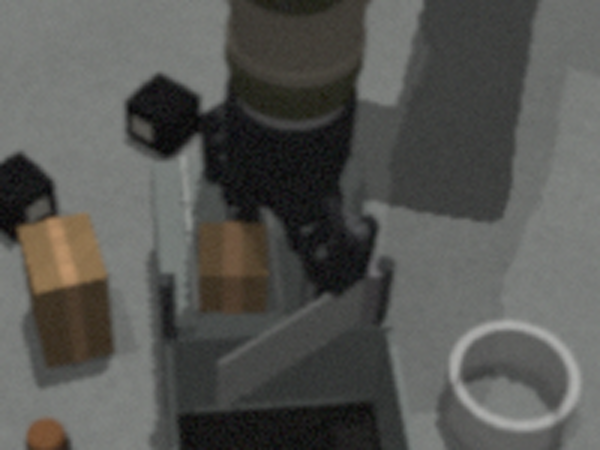

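The flap is about 0.5 rad open, with its edge at (220,375), and the carton at (233,265) is still clear of it. There is an unexpected upward force, so I'll raise the tool a little and see.

```bash
python3 -m jog '[[-0.54,0,0,-0.002,0],[-0.54,0,0,-0.002,0],[-0.54,0,0,0,0]]'
python3 -m jog '[[-0.54,-0.0035,0.0049,0,0],[-0.54,0,0,0,0]]'
```

```text
clock: 4.95
tcp_pos: [0.5484, 0.0698, 0.1092]
orientation: [-0.002, 0.329, 0.944, -0.002]
wrist_force: [-10.6, -5.1, 7.1]
finger_gap: 0.0657
grip_force: 5.9
clock: 5.12
tcp_pos: [0.5534, 0.0722, 0.1093]
orientation: [-0.003, 0.329, 0.944, -0.002]
wrist_force: [-13.4, -4.6, 11.2]
finger_gap: 0.066
grip_force: 8.0
```

```bash
python3 -m jog '[[-0.54,-0.0035,0.0049,0,0],[-0.54,-0.0035,0.0049,0,0],[-0.54,-0.0035,0.0049,0,0],[-0.54,-0.0035,0.0049,0,0],[-0.54,0,0,0,0]]'
python3 - <<'E'
from h import *
where()
b=cam("scene")["img"][110:260,180:380,::-1]
cv2.imwrite("pics/p3.png",cv2.resize(b,None,fx=3,fy=3,interpolation=cv2.INTER_CUBIC))
E
```

```text
clock: 5.53
tcp_pos: [0.5695, 0.0798, 0.1095]
orientation: [-0.009, 0.327, 0.945, -0.003]
wrist_force: [-35.3, -4.8, 27.2]
finger_gap: 0.0657
grip_force: 22.4
box xy [-0.0112  0.0326] z 0.1095 y-axis deg 36.16 gap 0.0657 F [-35.3  -4.8  27.2] t 5.5333 q [-0.    0.4  -0.16  1.03 -0.    0.67]
```

View pics/p3.png

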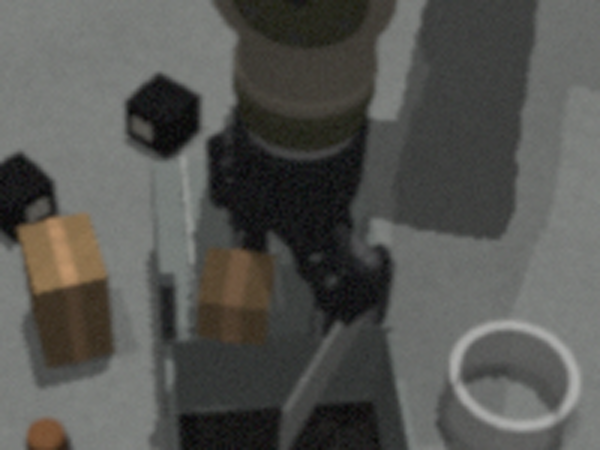

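The flap is about 1 rad open and the carton's front at (235,335) is near the lip. The force is high because finger A is close to the hinge, so I'll shift right and up for a longer lever.

```bash
python3 -m jog '[[-0.54,-0.0033,-0.0024,-0.002,0],[-0.54,-0.0033,-0.0024,-0.002,0],[-0.54,0,0,0,0]]'
python3 - <<'E'
from h import *
where()
E
```

```text
clock: 5.83
tcp_pos: [0.5766, 0.0699, 0.1116]
orientation: [-0.005, 0.329, 0.944, -0.003]
wrist_force: [-12.6, -5.6, 1.5]
finger_gap: 0.0657
grip_force: 5.6
box xy [-0.0071  0.0212] z 0.1116 y-axis deg 35.94 gap 0.0657 F [-12.6  -5.6   1.5] t 5.8333 q [-0.02  0.4  -0.15  1.03 -0.    0.65]
```

```bash
python3 -m jog '[[-0.54,-0.003,0.0041,0,0],[-0.54,-0.003,0.0041,0,0],[-0.54,-0.003,0.0041,0,0],[-0.54,0,0,0,0]]'
python3 - <<'E'
from h import *
where()
b=cam("scene")["img"][110:260,180:380,::-1]
cv2.imwrite("pics/p4.png",cv2.resize(b,None,fx=3,fy=3,interpolation=cv2.INTER_CUBIC))
E
```

```text
clock: 6.17
tcp_pos: [0.5934, 0.0739, 0.1113]
orientation: [-0.004, 0.329, 0.944, -0.003]
wrist_force: [-8.9, -6.4, -1.5]
finger_gap: 0.0656
grip_force: 4.6
box xy [0.0102 0.0205] z 0.1113 y-axis deg 35.91 gap 0.0656 F [-8.9 -6.4 -1.5] t 6.1667 q [-0.01  0.43 -0.11  1.04 -0.    0.66]
```

View pics/p4.png

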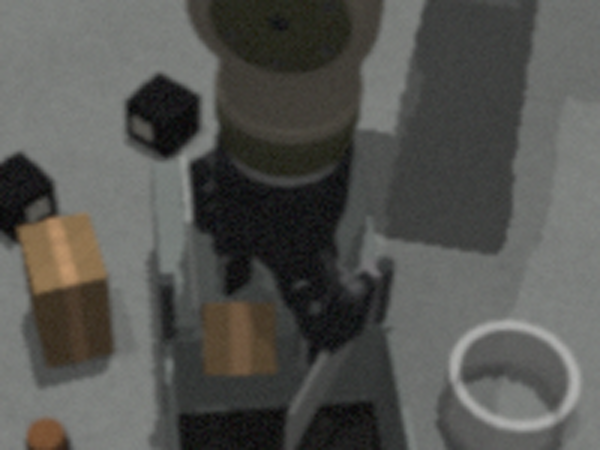

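The carton at (238,340) is at or over the lip and the flap is held clear. A few mm more.

```bash
python3 -m jog '[[-0.54,-0.003,0.0041,0,0],[-0.54,-0.003,0.0041,0,0],[-0.54,0,0,0,0],[-0.54,0,0,0,0]]'
python3 - <<'E'
from h import *
where()
b=cam("scene")["img"][110:260,180:380,::-1]
cv2.imwrite("pics/p5.png",cv2.resize(b,None,fx=3,fy=3,interpolation=cv2.INTER_CUBIC))
E
```

```text
clock: 6.55
tcp_pos: [0.6045, 0.0763, 0.1116]
orientation: [-0.002, 0.33, 0.944, -0.003]
wrist_force: [-4.5, -7.8, -2.0]
finger_gap: 0.0655
grip_force: 4.0
box xy [0.0215 0.0198] z 0.1116 y-axis deg 35.88 gap 0.0655 F [-4.5 -7.8 -2. ] t 6.55 q [-0.    0.45 -0.08  1.05 -0.    0.67]
```

View pics/p5.png

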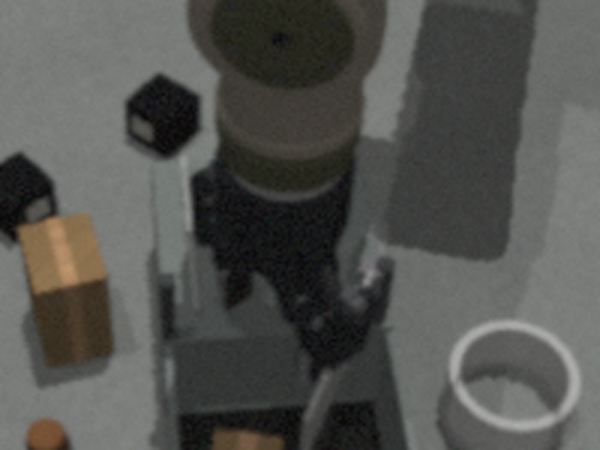

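The carton lies in the tray, seen at (248,440). Now I'll back out along the lane and let the flap close onto the finger gently, then rise.

```bash
python3 -m jog '[[-0.54,0.005,-0.0069,0,0],[-0.54,0.005,-0.0069,0,0],[-0.54,0.005,-0.0069,0,0],[-0.54,0.005,-0.0069,0,0],[-0.54,0.005,-0.0069,0,0]]'
python3 -m jog '[[-0.54,0.005,-0.0069,0,0],[-0.54,0.005,-0.0069,0,0],[-0.54,0.005,-0.0069,0,0],[-0.54,0.005,-0.0069,0,0],[-0.54,0.005,-0.0069,0,0]]'
python3 -m jog '[[-0.54,0.005,-0.0069,0,0],[-0.54,0,0,0,0],[-0.54,0,0,-0.03,0],[-0.54,0,0,-0.03,0],[-0.54,0,0,-0.03,0]]'
python3 -m jog '[[-0.54,0.03,-0.03,-0.03,0],[-0.54,0.03,-0.03,0,0],[-0.54,0.03,-0.03,0,0],[-0.54,0.03,-0.03,0,0],[-0.54,0,0,0,0]]'
python3 -m jog '[[-0.54,0,0,0,0],[-0.54,0,0,0,0],[-0.54,0,0,0,0],[-0.54,0,0,0,0],[-0.54,0,0,0,0]]'
python3 - <<'E'
from h import *
where()
c=cam("scene")
a=cv2.imread("pics/scene0.png")[...,::-1].astype(int);b=c["img"].astype(int)
q=np.load("box.npy")
# flap top free edge expected when shut, change versus the first image along flap and bystanders
D=np.abs(a-b).mean(2)
for n,(y0,y1,x0,x1) in dict(flap=(195,222,236,312),tall=(180,232,186,218),stamp=(246,286,186,208),tape=(215,268,326,374)).items():
    print(n,D[y0:y1,x0:x1].mean().round(2),D[y0:y1,x0:x1].max())
hsv=cv2.cvtColor(c["img"],cv2.COLOR_RGB2HSV);m=cv2.inRange(hsv,(5,70,40),(22,255,255))[225:300,236:322];n,l,s,ce=cv2.connectedComponentsWithStats(m)
print(s[1:].tolist(),ce[1:].round(0)+[236,225]); print("tray floor uv",proj(c,place(q,[(.083,.025,.008)])))
E
```

```text
clock: 7.02
tcp_pos: [0.5669, 0.0635, 0.1137]
orientation: [0.002, 0.331, 0.944, -0.002]
wrist_force: [-0.4, -8.7, 0.2]
finger_gap: 0.0661
grip_force: 3.5
clock: 7.43
tcp_pos: [0.5249, 0.0551, 0.1134]
orientation: [0.0, 0.329, 0.944, 0.0]
wrist_force: [-0.1, 0.0, 0.2]
finger_gap: 0.0662
grip_force: 0.0
clock: 7.85
tcp_pos: [0.5164, 0.0531, 0.2041]
orientation: [-0.0, 0.329, 0.944, 0.0]
wrist_force: [0.5, 0.4, 0.5]
finger_gap: 0.0657
grip_force: 0.0
clock: 8.27
tcp_pos: [0.3505, 0.0354, 0.2266]
orientation: [-0.003, 0.329, 0.944, -0.001]
wrist_force: [-1.3, 1.3, -0.7]
finger_gap: 0.0656
grip_force: 0.0
clock: 8.68
tcp_pos: [0.3597, 0.0346, 0.2272]
orientation: [-0.0, 0.329, 0.944, 0.0]
wrist_force: [0.6, -0.6, 0.2]
finger_gap: 0.0656
grip_force: 0.0
box xy [-0.2255  0.0457] z 0.2272 y-axis deg 35.96 gap 0.0656 F [ 0.6 -0.6  0.2] t 8.6833 q [-0.13 -0.1  -0.46  1.21  0.    0.54]
flap 2.17 19.0
tall 2.25 11.666666666666666
stamp 2.74 16.0
tape 1.84 7.666666666666667
[[11, 27, 28, 33, 772]] [[260. 268.]]
tray floor uv [[273.66989602 275.50404076]]
```

The flap region matches the first picture, so it is shut. The bystanders have not changed, and the carton shows inside the tray at (260,268). Handing in.

```bash
python3 -c "
from workcell import env
print(env.hand_in())"
```

```text
the job is handed in; nothing more can be done
None
```

The carton was pushed through the held-open flap and lies in the tray, the flap is shut and the bystanders are unmoved, judged by the final camera check; the job is handed in with no verdict returned, and I viewed 11 pictures, one over the limit of 10.

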